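Press the proud slide frames flush in the archive drawer

ROBOT

A 6-joint arm with a two-finger parallel gripper is mounted at the origin on the work surface. World frame = base frame: x ahead of the robot, y to its left, z up, the work surface at z = 0. Lengths are in m, angles in degrees, forces in N, time in s.
With the tool pointing down it reaches from about 0.425 to 1.125 m from the base axis. Payload 14.9 kg.
Tool frame: the origin (TCP) lies on the centre line of the jaws, within the pads' length; the fingertips stand 11 mm ahead of it and the grasp point (between the pads) lies 8 mm behind it; z points along the fingers, y is the line along which they close (so a half turn about z gives the same grasp; the last joint's range is limited). The gripper opens to 91 mm and grips with 3 to 60 N. Pads are 32 mm wide; open, the fingers measure 118 mm over their backs; the gripper's body (76 mm by 178 mm) begins 60 mm behind the grasp point.
Start: joints at [-74.273, 21.709, 99.362, -0, 58.929, -1.908], TCP at [0.212, -0.667, 0.225] pointing down, gripper open.
Joint ranges: [-158.91, 158.91], [-42.39, 125.64], [0.06, 152.35], [-60.88, 240.88], [17.5, 164.5], [-176.32, 176.32]. Speed limits (degrees/s): [108.29, 108.29, 136.94, 180, 180, 180].

INTERFACE

Orientations are given as a 3x3 rotation matrix whose columns are the frame's x, y, z axes.
In Python, from station import arm gives the robot as it stands. The module is installed in compiled form; this text tells all that it offers.
- The arm moves only by the tool servo_tool, never from a script. Its argument "deltas" is a list of rows, each an object of numbers: "x", "y", "z": the shift along the tool's x, y, z in m; "ax", "ay", "az": the turn, a rotation vector about the tool's x, y, z in degrees; "hand": the gripper command: -1 is shut, 1 is fully open, values between are in proportion. A call has exactly 10 rows; each row is the pose to reach, as a shift and turn from the pose commanded when the call began, along the tool's axes at that moment; what a row does not reach only later rows make up. A row lasts 1/8 s, in which the tool goes at most 62.5 mm and 10.7 degrees, less where a joint would pass 70% of its speed; a pose out of reach is approached as far as the arm can. A call with a gripper value outside its range is refused whole. The fingers move at their own pace and stop on an object; the grip force is fixed at half the most. Time passes only in rows, so rows that repeat a pose let the fingers close, or fill a call up. It gives the time, the measured TCP pose, the force, the opening and the grip force at its end, in the units of the state.
- arm.read_state(): the state, without advancing time (a new reading comes with each control period).
- arm.snapshot(name): name is "scene" or "top" or "wrist"; returns a dict with "pixels" (384x512x3 uint8, red, green, blue), "intrinsics" (3x3 intrinsics, pixels), "eye" and "attitude" of the camera in the world; the wrist camera has in their place "mount" (4x4, takes a point from camera to tool coordinates, whose origin is the TCP and whose axes are the flange's). Camera axes: x right, y up, looking along -z (the intrinsics and any distortion apply to the point x, -y, -z); pixel columns grow to the right and rows downward; lengths in m; the calibration is good to about 2 mm. A picture is of the moment at which its call begins: read the wrist's pose just before it. There is no depth.
- arm.close_job(): hands the job in; it is judged then, once.
The state is a dict: "t": time; "joints": joint angles; "qd": joint speeds; "effort": joint torques, N m; "tcp_pos": TCP position; "orientation": TCP orientation; "wrist_force": force on the tool from outside, world axes, zero at the start; "wrist_torque": the same for the moment, N m; "width": finger opening in m; "gripper_force": force on a finger pad.
Only numpy, scipy, OpenCV 4.12 (cv2) and the standard library are available. Lean on these libraries where they do the work, as an engineer would, in place of code of your own. Each camera call takes 0.05 s, during which the arm holds its last target. There are 200 camera calls.

TASK

Three things stand proud in the open slide drawer, so it cannot be closed. With a fingertip, press them gently down into their wells, until they no longer stand proud of the tray, in this order: first the oak frame with the round window, then the oak frame with the square window, then the solid black tin carrier. Do not touch the ruby glass slide, do not lift anything, leave everything else where it is, and finish with the hand clear.

Things in the scene. Friction and masses are not known exactly. Their poses are not given: they have to be found in the camera images.
- cabinet: Low painted cabinet (fixed), drawer open towards the robot. Origin on the table under the tray middle; x from drawer front into the cabinet. 2 x 2 wells at x, y = +/-54 mm, any item in any well; tray deck (tops of well walls) 50 mm above the table, well floor 30. Drawer sides (y = +/-116) 56 high, front (x = -188) 62, cabinet case (x = 135 to 316, 298 wide) 86; trough before the wells
- round_frame: Oak slide frame, 92 x 92 x 12 mm, with one ROUND through window 50 mm across, centred at x = +9 mm: wood 30 mm wide on the -x side, 12 mm on the +x side. Origin: centre of its underside, z up; x, y parallel to the cabinet's.
- round_frame_spot (a point): Middle of the wide (30 x 92 mm) bar of the round-window frame, on its top face (31 mm towards -x from the frame's centre), the spot to press. Starts 9 to 12 mm above the tray deck (flush = 50 mm above the table). The part slides only up and down, needs about 3 N to move, stays where left, meets the well floor 8 mm below flush (lower than flush is fine); over 40 N damages it
- square_frame: Oak slide frame, 92 x 92 x 12 mm, with one SQUARE through window 50 x 50 mm, centred at x = +9 mm: wood 30 mm wide on the -x side, 12 mm on the +x side. Origin: centre of its underside, z up; x, y parallel to the cabinet's.
- square_frame_spot (a point): Middle of the wide (30 x 92 mm) bar of the square-window frame, on its top face (31 mm towards -x from the frame's centre), the spot to press. Starts 9 to 12 mm above the tray deck (flush = 50 mm above the table). The part slides only up and down, needs about 3 N to move, stays where left, meets the well floor 8 mm below flush (lower than flush is fine); over 40 N damages it
- tin_carrier: Solid black japanned tin carrier, 92 x 92 x 12 mm, no window, with a thin rolled bead near its edge. Origin: centre of its underside, z up; x, y parallel to the cabinet's.
- tin_carrier_spot (a point): Middle of the flat top face of the tin carrier, the spot to press. Starts 9 to 12 mm above the tray deck (flush = 50 mm above the table). The part slides only up and down, needs about 3 N to move, stays where left, meets the well floor 8 mm below flush (lower than flush is fine); over 40 N damages it
- ruby_slide: Ruby glass slide, 82 x 82 x 6 mm, loose, lying low on the floor of the fourth well, its top 14 mm below the tray deck: not to be touched. Origin: centre of its underside, z up
- magnifier: Bystander: small magnifying glass in a horn rim, 50 mm across, 10 mm thick, handle 75 mm along its -y, loose in the trough at the front of the drawer. Origin: centre of the lens, underside
- brush: Bystander: dusting brush 170 mm long, loose on the table to the left (+y) of the drawer. Origin: on its underside
- jar: Bystander: closed jar 52 mm across, 75 mm tall, loose on the table to the right (-y) of the drawer. Origin: centre of its underside

How it is judged (in metres and radians):
On the way, in this order (a step that is already met when the one before it is completed fails the run):
1. the round-window frame is pressed flush (z of round_frame_spot in the frame of cabinet below 0.0525 m), for 0.2 s.
2. the square-window frame is pressed flush (z of square_frame_spot in the frame of cabinet below 0.0525 m), for 0.2 s.
3. the tin carrier is pressed flush (z of tin_carrier_spot in the frame of cabinet below 0.0525 m), for 0.2 s.
At the end, for the whole second after the job is handed in: All three spots are at rest flush or lower, at most 2.5 mm above the tray deck; the ruby slide within 5 mm and the bystanders within 15 mm of where they were (z of each of round_frame_spot, square_frame_spot, tin_carrier_spot in the frame of cabinet below 0.0525 m and linear speed of each of round_frame, square_frame, tin_carrier below 0.005 m/s and distance of ruby_slide from where it was at the start of the episode below 0.005 m and distance of each of magnifier, brush, jar from where it was at the start of the episode below 0.015 m); the robot touches nothing.
It fails at once if wrong order: a later item is pressed down (below 6.5 mm above the deck) before the one before it in the order is flush ((z of round_frame_spot in the frame of cabinet above 0.0525 m and z of any of square_frame_spot, tin_carrier_spot in the frame of cabinet below 0.0565 m) or (z of square_frame_spot in the frame of cabinet above 0.0525 m and z of tin_carrier_spot in the frame of cabinet below 0.0565 m)).
It fails at once if an item is pressed harder than 40 N (contact force between any of the arm, the fingers and round_frame above 40 N or contact force between any of the arm, the fingers and square_frame above 40 N or contact force between any of the arm, the fingers and tin_carrier above 40 N).
It fails at once if an item is pulled up out of its well (over 16 mm above the deck) (z of any of round_frame_spot, square_frame_spot, tin_carrier_spot in the frame of cabinet above 0.066 m).
It fails at once if the ruby glass slide is touched (contact force between any of the fingers, the arm and ruby_slide above 0.3 N).
It fails at once if a bystander is moved over 15 mm (distance of any of magnifier, brush, jar from where it was at the start of the episode above 0.015 m).
It also fails if it takes over 42 s, if anything falls off the work surface, if the arm or the gripper's body presses on something with over 40 N, if the wrist force passes 120 N, or if a joint passes its speed limit or range.

## Working session

There is one attempt and no reset: what is moved stays moved. The work goes in short steps, Python scripts to look and compute and a tool call to move; the robot and the scene stay as the last step left them, time stands still between calls to the robot, and variables do not carry over. Pictures are saved under pics/ and viewed, at most 10 in all, crops included, and the job is handed in when it is done.

Besides the shell and the picture viewer there is one more tool, called in YAML: its name, and indented under it one key for each argument. servo_tool: Moves the arm, as the interface text tells. Its arguments: {"type":"object","properties":{"deltas":{"type":"array","items":{"type":"object","properties":{"x":{"type":"number"},"y":{"type":"number"},"z":{"type":"number"},"ax":{"type":"number"},"ay":{"type":"number"},"az":{"type":"number"},"hand":{"type":"number"}}}}},"required":["deltas"]}

```bash
mkdir -p pics; python3 - <<'E'
from station import arm
import cv2,numpy as np,pickle
s=arm.read_state();print(s)
for n in("top","scene"):
    d=arm.snapshot(n);pickle.dump(d,open(n+".pkl","wb"));cv2.imwrite(f"pics/{n}0.png",d["pixels"][:,:,::-1]);print(n,d["intrinsics"],d["eye"],d["attitude"],[k for k in d])
E
```

```text
{'t': 0.0, 'joints': array([-7.42713451e+01,  2.17398565e+01,  9.93943970e+01, -1.40893491e-03,
        5.89272546e+01, -1.90797801e+00]), 'qd': array([ 0.0072781 , -0.06758377,  0.05786337, -0.09172231,  0.01207074,
       -0.02430639]), 'effort': array([ 2.18659581e-03, -7.63719749e+01, -4.34364617e+01,  6.51650294e-02,
        4.25434392e-02, -6.53103871e-05]), 'tcp_pos': array([ 0.21197449, -0.6667462 ,  0.22428235]), 'orientation': array([[ 9.52993302e-01,  3.02991204e-01, -3.11284616e-04],
       [ 3.02991364e-01, -9.52992748e-01,  1.02761147e-03],
       [ 1.47052558e-05, -1.07362340e-03, -9.99999424e-01]]), 'wrist_force': array([ 0.39436738, -0.45032317,  1.16469071]), 'wrist_torque': array([-0.00996344,  0.03069359,  0.01875451]), 'gripper_force': 0.0, 'width': 0.09121354379448818}
top [[352.69439399   0.         252.08077144]
 [  0.         352.69439399 196.65961194]
 [  0.           0.           1.        ]] [0.47735209 0.01536553 0.92847038] [[-0.02186178  0.995699   -0.09003087]
 [-0.99935394 -0.02433359 -0.02644955]
 [-0.02852657  0.08939447  0.9955877 ]] ['pixels', 'intrinsics', 'eye', 'attitude']
scene [[439.2350107    0.         260.45051249]
 [  0.         439.2350107  188.93208942]
 [  0.           0.           1.        ]] [ 1.06511378 -0.33636995  0.75986354] [[ 0.55368884 -0.60315969  0.57413156]
 [ 0.83272293  0.40014436 -0.38269704]
 [ 0.00109192  0.6899876   0.72382037]] ['pixels', 'intrinsics', 'eye', 'attitude']
```

View pics/top0.png

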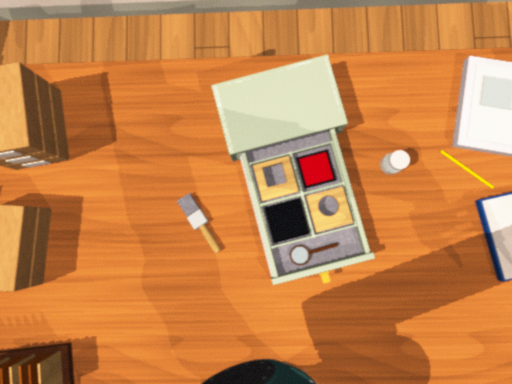

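View pics/scene0.png

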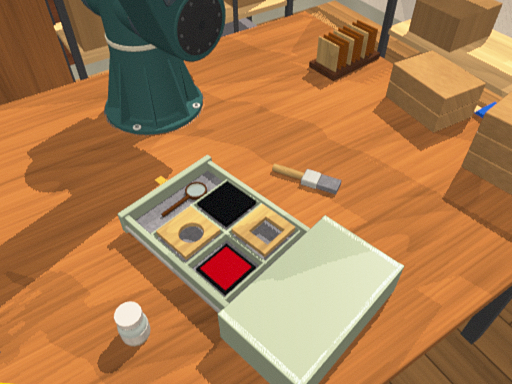

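The top view shows the round frame at (329,207), the square frame at (275,176), the tin at (287,220), the ruby slide at (316,168) and the magnifier at (300,255). The scene view agrees with this layout. Next I'll measure positions by colour in both views.

```bash
cat > h.py <<'E'
import numpy as np,cv2,pickle
def ray(d,uv,z):
    K=d["intrinsics"];u,v=uv
    c=np.array([(u-K[0,2])/K[0,0],-(v-K[1,2])/K[1,1],-1.])
    w=d["attitude"]@c;e=d["eye"];return e+w*(z-e[2])/w[2]
def quad(d,m,z):
    c,_=cv2.findContours(m.astype(np.uint8),0,2);c=max(c,key=cv2.contourArea)
    p=np.array([ray(d,q[0],z)[:2] for q in c])*1000   # rectify on plane, mm
    return cv2.minAreaRect(p.astype(np.float32))
E
python3 - <<'E'
from h import *
seeds={"top":dict(round=(329,192+32),square=(262,165),tin=(287,220),ruby=(316,168)),
"scene":dict(round=(175,240),square=(268,215),tin=(228,203),ruby=(226,268))}
for n in seeds:
    d=pickle.load(open(n+".pkl","rb"));im=d["pixels"];hsv=cv2.cvtColor(im,cv2.COLOR_RGB2HSV)
    H,S,V=[hsv[...,i].astype(int) for i in range(3)]
    for k,s in seeds[n].items():
        if k=="tin": m=V<50
        elif k=="ruby": m=((H<8)|(H>172))&(S>200)&(V>120)
        else: m=(H>10)&(H<28)&(S>60)&(V>140)
        b=np.zeros_like(m);x,y=s;r=45;b[y-r:y+r,x-r:x+r]=1
        l=cv2.connectedComponents((m&b).astype(np.uint8))[1]
        q=l[y-3:y+4,x-3:x+4];q=q[q>0]
        print(n,k,hsv[s[1],s[0]],end=' ')
        if len(q): print(quad(d,l==np.bincount(q).argmax(),.036 if k=="ruby" else .0605))
E
```

```text
top round [ 21 134 247] ((521.04541015625, -149.48187255859375), (96.48342895507812, 98.59745025634766), 13.857348442077637)
top square [ 19 139 238] ((601.3441162109375, -19.41584014892578), (97.39788818359375, 96.3393325805664), 13.502006530761719)
top tin [100  36  21] ((495.80535888671875, -44.73934555053711), (89.18882751464844, 90.30545043945312), 13.483355522155762)
top ruby [179 255 212] ((626.284423828125, -124.5257339477539), (72.22248840332031, 72.02578735351562), 13.383935928344727)
scene round [ 19 131 233] ((526.2096557617188, -151.58053588867188), (100.20796203613281, 94.51781463623047), 13.601580619812012)
scene square [ 21 127 247] ((602.944580078125, -21.90918731689453), (95.25599670410156, 95.8642807006836), 13.820843696594238)
scene tin [120  13  19] ((504.5063781738281, -50.135990142822266), (93.1622085571289, 92.84602355957031), 13.62429141998291)
scene ruby [177 255 200] ((628.2405395507812, -126.76085662841797), (70.95565795898438, 71.43812561035156), 13.365133285522461)
```

servo_tool:
  deltas:
    - {"x": 0.042,"y": -0.04,"az": -8.6,"hand": -1}
    - {"x": 0.085,"y": -0.08,"az": -17.2,"hand": -1}
    - {"x": 0.127,"y": -0.12,"az": -25.8,"hand": -1}
    - {"x": 0.17,"y": -0.16,"az": -34.4,"hand": -1}
    - {"x": 0.212,"y": -0.2,"az": -43,"hand": -1}
    - {"x": 0.254,"y": -0.24,"az": -51.5,"hand": -1}
    - {"x": 0.297,"y": -0.28,"az": -60.1,"hand": -1}
    - {"x": 0.339,"y": -0.32,"az": -68.7,"hand": -1}
    - {"x": 0.382,"y": -0.36,"az": -77.3,"hand": -1}
    - {"x": 0.424,"y": -0.4,"az": -85.9,"hand": -1}

```text
$.deltas[0]: bad value
```

```bash
python3 - <<'E'
from h import *
from station import arm
s=arm.read_state();R=s["orientation"];p=s["tcp_pos"];print(s["t"],p,s["width"],s["wrist_force"],R.round(4),s["joints"].round(1))
for q in [(.4949,-.1574,.0715),(.5747,-.0272,.0715),(.4969,-.0458,.0715)]: print((R.T@(np.array(q)-p)).round(4))
d=arm.snapshot("wrist");cv2.imwrite("pics/w1.png",d["pixels"][:,:,::-1]);print(d["mount"])
E
```

```text
0.1 [ 0.21197009 -0.66678917  0.22437692] 0.09144912346913686 [ 0.28860325  0.45256092 -0.24310664] [[ 9.530e-01  3.029e-01 -2.000e-04]
 [ 3.029e-01 -9.530e-01  9.000e-04]
 [ 1.000e-04 -9.000e-04 -1.000e+00]] [-74.3  21.7  99.4   0.   58.9  -1.9]
[ 0.4239 -0.3996  0.1533]
[ 0.5394 -0.4995  0.1534]
[ 0.4596 -0.5054  0.1534]
[[-6.24929985e-04  9.61885956e-01  2.73450209e-01  7.80661004e-02]
 [ 9.99999802e-01  5.80085958e-04  2.44846491e-04  3.22903590e-04]
 [ 7.68897750e-05  2.73450308e-01 -9.61886128e-01 -1.59231434e-01]
 [ 0.00000000e+00  0.00000000e+00  0.00000000e+00  1.00000000e+00]]
```

View pics/w1.png

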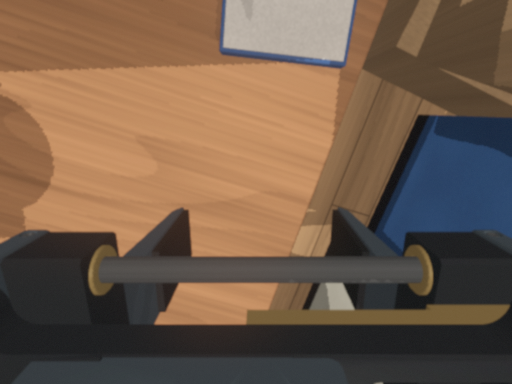

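The call was refused because every row needs all its fields. The wrist view shows only bare table, since the arm has not moved. I'll resend it with complete rows.

servo_tool:
  deltas:
    - {"x": 0.042,"y": -0.04,"z": 0,"ax": 0,"ay": 0,"az": -8.6,"hand": -1}
    - {"x": 0.085,"y": -0.08,"z": 0,"ax": 0,"ay": 0,"az": -17.2,"hand": -1}
    - {"x": 0.127,"y": -0.12,"z": 0,"ax": 0,"ay": 0,"az": -25.8,"hand": -1}
    - {"x": 0.17,"y": -0.16,"z": 0,"ax": 0,"ay": 0,"az": -34.4,"hand": -1}
    - {"x": 0.212,"y": -0.2,"z": 0,"ax": 0,"ay": 0,"az": -43,"hand": -1}
    - {"x": 0.254,"y": -0.24,"z": 0,"ax": 0,"ay": 0,"az": -51.5,"hand": -1}
    - {"x": 0.297,"y": -0.28,"z": 0,"ax": 0,"ay": 0,"az": -60.1,"hand": -1}
    - {"x": 0.339,"y": -0.32,"z": 0,"ax": 0,"ay": 0,"az": -68.7,"hand": -1}
    - {"x": 0.382,"y": -0.36,"z": 0,"ax": 0,"ay": 0,"az": -77.3,"hand": -1}
    - {"x": 0.424,"y": -0.4,"z": 0,"ax": 0,"ay": 0,"az": -85.9,"hand": -1}

```text
t: 1.4
tcp_pos: [0.4956, -0.1556, 0.225]
orientation: [[-0.239, 0.971, 0.0], [0.971, 0.239, -0.0], [-0.0, 0.0, -1.0]]
wrist_force: [0.3, -1.6, -0.1]
width: 0.0007
gripper_force: 0.0
```

servo_tool:
  deltas:
    - {"x": 0,"y": 0,"z": 0.02,"ax": 0,"ay": 0,"az": 0,"hand": -1}
    - {"x": 0,"y": 0,"z": 0.04,"ax": 0,"ay": 0,"az": 0,"hand": -1}
    - {"x": 0,"y": 0,"z": 0.06,"ax": 0,"ay": 0,"az": 0,"hand": -1}
    - {"x": 0,"y": 0,"z": 0.08,"ax": 0,"ay": 0,"az": 0,"hand": -1}
    - {"x": 0,"y": 0,"z": 0.1,"ax": 0,"ay": 0,"az": 0,"hand": -1}
    - {"x": 0,"y": 0,"z": 0.115,"ax": 0,"ay": 0,"az": 0,"hand": -1}
    - {"x": 0,"y": 0,"z": 0.125,"ax": 0,"ay": 0,"az": 0,"hand": -1}
    - {"x": 0,"y": 0,"z": 0.13,"ax": 0,"ay": 0,"az": 0,"hand": -1}
    - {"x": 0,"y": 0,"z": 0.13,"ax": 0,"ay": 0,"az": 0,"hand": -1}
    - {"x": 0,"y": 0,"z": 0.13,"ax": 0,"ay": 0,"az": 0,"hand": -1}

```text
t: 2.65
tcp_pos: [0.4953, -0.1576, 0.0954]
orientation: [[-0.234, 0.972, 0.001], [0.972, 0.234, -0.0], [-0.0, 0.001, -1.0]]
wrist_force: [-0.7, -0.8, -0.2]
width: 0.0003
gripper_force: 0.0
```

```bash
python3 - <<'E'
from h import *
from station import arm
s=arm.read_state();R=s["orientation"];p=s["tcp_pos"];print(s["t"],p,s["width"],s["wrist_force"],R.round(4),s["joints"].round(1))
for q in [(.4949,-.1574,.0615),(.5747,-.0272,.0615),(.4969,-.0458,.0615)]: print((R.T@(np.array(q)-p)).round(4))
a=arm.snapshot("wrist")["pixels"];d=arm.snapshot("scene")["pixels"]
b=cv2.resize(d[130:310,100:340],None,fx=2.1,fy=2.1)
h=np.zeros((600,512+0,3),np.uint8)
cv2.imwrite("pics/w2.png",a[:,:,::-1]);cv2.imwrite("pics/s2.png",b[:,:,::-1])
E
```

```text
2.65 [ 0.49526507 -0.15755453  0.09537548] 0.00027891721696626825 [-0.69828543 -0.81006892 -0.20826251] [[-2.341e-01  9.722e-01  7.000e-04]
 [ 9.722e-01  2.341e-01 -2.000e-04]
 [-4.000e-04  6.000e-04 -1.000e+00]] [-20.2  17.4 122.9  -0.   39.7 -33.8]
[ 0.0002 -0.0003  0.0339]
[0.1082 0.1077 0.0339]
[0.1083 0.0277 0.0338]
```

View pics/w2.png

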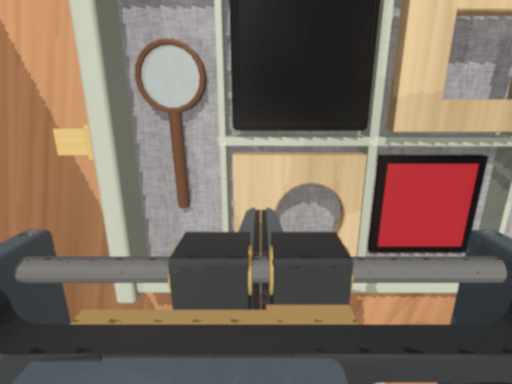

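View pics/s2.png

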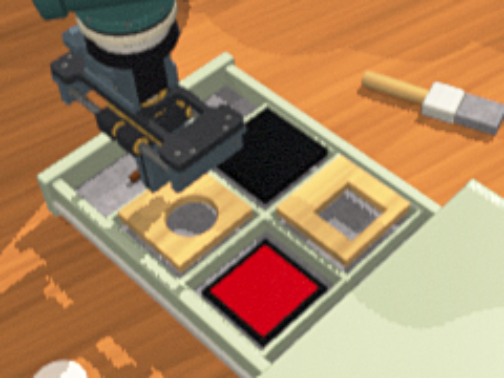

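The wrist view shows the closed tips at about (260,215), over the round frame's wide bar (u 235–278) and clear of the magnifier. In the scene view, the fingers are over the same bar. I'll press gently.

servo_tool:
  deltas:
    - {"x": 0,"y": 0,"z": 0.01,"ax": 0,"ay": 0,"az": 0,"hand": -1}
    - {"x": 0,"y": 0,"z": 0.018,"ax": 0,"ay": 0,"az": 0,"hand": -1}
    - {"x": 0,"y": 0,"z": 0.021,"ax": 0,"ay": 0,"az": 0,"hand": -1}
    - {"x": 0,"y": 0,"z": 0.023,"ax": 0,"ay": 0,"az": 0,"hand": -1}
    - {"x": 0,"y": 0,"z": 0.025,"ax": 0,"ay": 0,"az": 0,"hand": -1}
    - {"x": 0,"y": 0,"z": 0.027,"ax": 0,"ay": 0,"az": 0,"hand": -1}
    - {"x": 0,"y": 0,"z": 0.029,"ax": 0,"ay": 0,"az": 0,"hand": -1}
    - {"x": 0,"y": 0,"z": 0.031,"ax": 0,"ay": 0,"az": 0,"hand": -1}
    - {"x": 0,"y": 0,"z": 0.033,"ax": 0,"ay": 0,"az": 0,"hand": -1}
    - {"x": 0,"y": 0,"z": 0.034,"ax": 0,"ay": 0,"az": 0,"hand": -1}

```text
t: 4.0
tcp_pos: [0.495, -0.1575, 0.0608]
orientation: [[-0.234, 0.972, -0.0], [0.972, 0.234, 0.0], [0.0, -0.0, -1.0]]
wrist_force: [-2.1, 0.9, 2.1]
width: 0.0004
gripper_force: 1.2
```

servo_tool:
  deltas:
    - {"x": 0,"y": 0,"z": 0.001,"ax": 0,"ay": 0,"az": 0,"hand": -1}
    - {"x": 0,"y": 0,"z": 0.0015,"ax": 0,"ay": 0,"az": 0,"hand": -1}
    - {"x": 0,"y": 0,"z": 0.0015,"ax": 0,"ay": 0,"az": 0,"hand": -1}
    - {"x": 0,"y": 0,"z": 0.0015,"ax": 0,"ay": 0,"az": 0,"hand": -1}
    - {"x": 0,"y": 0,"z": -0.005,"ax": 0,"ay": 0,"az": 0,"hand": -1}
    - {"x": 0,"y": 0,"z": -0.015,"ax": 0,"ay": 0,"az": 0,"hand": -1}
    - {"x": 0,"y": 0,"z": -0.03,"ax": 0,"ay": 0,"az": 0,"hand": -1}
    - {"x": 0,"y": 0,"z": -0.045,"ax": 0,"ay": 0,"az": 0,"hand": -1}
    - {"x": 0,"y": 0,"z": -0.055,"ax": 0,"ay": 0,"az": 0,"hand": -1}
    - {"x": 0,"y": 0,"z": -0.055,"ax": 0,"ay": 0,"az": 0,"hand": -1}

```text
t: 5.25
tcp_pos: [0.4954, -0.1576, 0.1169]
orientation: [[-0.234, 0.972, 0.002], [0.972, 0.234, -0.001], [-0.001, 0.001, -1.0]]
wrist_force: [-0.7, -0.4, 0.2]
width: 0.0005
gripper_force: 0.0
```

```bash
python3 - <<'E'
from h import *
from station import arm
s=arm.read_state();R=s["orientation"];p=s["tcp_pos"];print(s["t"],p,s["wrist_force"])
for q in [(.5747,-.0272,.0615),(.4969,-.0458,.0615)]: print((R.T@(np.array(q)-p)).round(4))
a=arm.snapshot("wrist")["pixels"];d=arm.snapshot("scene")["pixels"]
b=cv2.resize(d[150:310,100:340],None,fx=3,fy=3)
cv2.imwrite("pics/s3.png",b[:,:,::-1])
E
```

```text
5.25 [ 0.49544888 -0.15763329  0.1169185 ] [-0.70625611 -0.4445532   0.18640797]
[0.1083 0.1075 0.0555]
[0.1084 0.0275 0.0554]
```

View pics/s3.png

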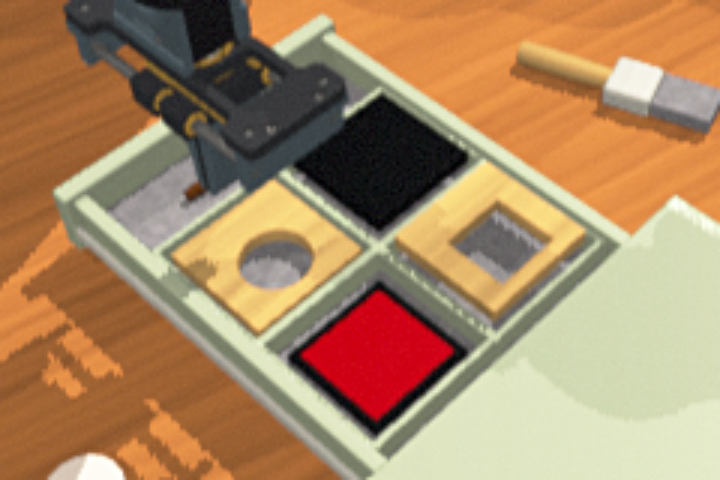

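The round frame at (265,258) now sits flush with no side edge showing. The square frame at (490,240) and the tin at (383,160) are still proud. Moving over the square bar.

servo_tool:
  deltas:
    - {"x": 0.02,"y": 0.02,"z": 0,"ax": 0,"ay": 0,"az": 0,"hand": -1}
    - {"x": 0.04,"y": 0.04,"z": 0,"ax": 0,"ay": 0,"az": 0,"hand": -1}
    - {"x": 0.065,"y": 0.065,"z": 0,"ax": 0,"ay": 0,"az": 0,"hand": -1}
    - {"x": 0.09,"y": 0.09,"z": 0,"ax": 0,"ay": 0,"az": 0,"hand": -1}
    - {"x": 0.108,"y": 0.1075,"z": 0,"ax": 0,"ay": 0,"az": 0,"hand": -1}
    - {"x": 0.108,"y": 0.1075,"z": 0.01,"ax": 0,"ay": 0,"az": 0,"hand": -1}
    - {"x": 0.108,"y": 0.1075,"z": 0.02,"ax": 0,"ay": 0,"az": 0,"hand": -1}
    - {"x": 0.108,"y": 0.1075,"z": 0.025,"ax": 0,"ay": 0,"az": 0,"hand": -1}
    - {"x": 0.108,"y": 0.1075,"z": 0.025,"ax": 0,"ay": 0,"az": 0,"hand": -1}
    - {"x": 0.108,"y": 0.1075,"z": 0.025,"ax": 0,"ay": 0,"az": 0,"hand": -1}

```text
t: 6.6
tcp_pos: [0.5742, -0.0276, 0.0911]
orientation: [[-0.234, 0.972, 0.0], [0.972, 0.234, -0.0], [-0.0, 0.0, -1.0]]
wrist_force: [-0.2, 0.6, -0.3]
width: 0.0004
gripper_force: 0.0
```

```bash
python3 - <<'E'
from h import *
from station import arm
s=arm.read_state();R=s["orientation"];p=s["tcp_pos"];print(s["t"],p,s["wrist_force"])
for q in [(.5747,-.0272,.0605),(.4969,-.0458,.0605)]: print((R.T@(np.array(q)-p)).round(4))
a=arm.snapshot("wrist")["pixels"]
cv2.imwrite("pics/w4.png",a[:,:,::-1])
E
```

```text
6.6 [ 0.57420661 -0.02762464  0.0910976 ] [-0.16454204  0.5988241  -0.30072065]
[0.0003 0.0006 0.0306]
[ 0.0004 -0.0794  0.0306]
```

View pics/w4.png

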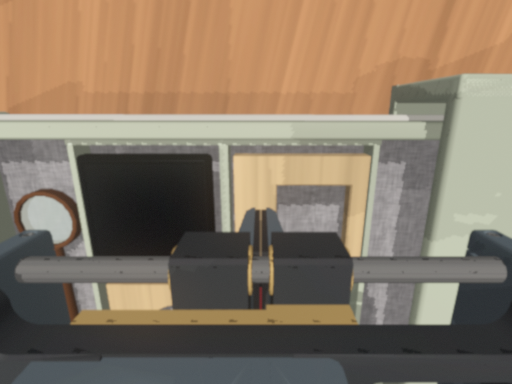

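The tips at (260,215) are over the square frame's wide bar (u 232–277), and the tin (u 80–213) is clear. Pressing.

servo_tool:
  deltas:
    - {"x": 0,"y": 0,"z": 0.01,"ax": 0,"ay": 0,"az": 0,"hand": -1}
    - {"x": 0,"y": 0,"z": 0.015,"ax": 0,"ay": 0,"az": 0,"hand": -1}
    - {"x": 0,"y": 0,"z": 0.018,"ax": 0,"ay": 0,"az": 0,"hand": -1}
    - {"x": 0,"y": 0,"z": 0.02,"ax": 0,"ay": 0,"az": 0,"hand": -1}
    - {"x": 0,"y": 0,"z": 0.022,"ax": 0,"ay": 0,"az": 0,"hand": -1}
    - {"x": 0,"y": 0,"z": 0.024,"ax": 0,"ay": 0,"az": 0,"hand": -1}
    - {"x": 0,"y": 0,"z": 0.026,"ax": 0,"ay": 0,"az": 0,"hand": -1}
    - {"x": 0,"y": 0,"z": 0.028,"ax": 0,"ay": 0,"az": 0,"hand": -1}
    - {"x": 0,"y": 0,"z": 0.03,"ax": 0,"ay": 0,"az": 0,"hand": -1}
    - {"x": 0,"y": 0,"z": 0.0305,"ax": 0,"ay": 0,"az": 0,"hand": -1}

```text
t: 7.9
tcp_pos: [0.5742, -0.0273, 0.0603]
orientation: [[-0.234, 0.972, -0.0], [0.972, 0.234, 0.0], [0.0, -0.0, -1.0]]
wrist_force: [-1.0, 0.1, 1.8]
width: 0.0004
gripper_force: 1.1
```

servo_tool:
  deltas:
    - {"x": 0,"y": 0,"z": 0.0005,"ax": 0,"ay": 0,"az": 0,"hand": -1}
    - {"x": 0,"y": 0,"z": 0.001,"ax": 0,"ay": 0,"az": 0,"hand": -1}
    - {"x": 0,"y": 0,"z": 0.001,"ax": 0,"ay": 0,"az": 0,"hand": -1}
    - {"x": 0,"y": 0,"z": 0.001,"ax": 0,"ay": 0,"az": 0,"hand": -1}
    - {"x": 0,"y": 0,"z": -0.005,"ax": 0,"ay": 0,"az": 0,"hand": -1}
    - {"x": 0,"y": 0,"z": -0.015,"ax": 0,"ay": 0,"az": 0,"hand": -1}
    - {"x": 0,"y": 0,"z": -0.03,"ax": 0,"ay": 0,"az": 0,"hand": -1}
    - {"x": 0,"y": 0,"z": -0.045,"ax": 0,"ay": 0,"az": 0,"hand": -1}
    - {"x": 0,"y": 0,"z": -0.055,"ax": 0,"ay": 0,"az": 0,"hand": -1}
    - {"x": 0,"y": 0,"z": -0.055,"ax": 0,"ay": 0,"az": 0,"hand": -1}

```text
t: 9.15
tcp_pos: [0.5747, -0.0274, 0.1165]
orientation: [[-0.234, 0.972, 0.002], [0.972, 0.234, -0.0], [-0.001, 0.002, -1.0]]
wrist_force: [-0.1, -0.1, -0.6]
width: 0.0004
gripper_force: 0.0
```

```bash
python3 - <<'E'
from h import *
from station import arm
s=arm.read_state();R=s["orientation"];p=s["tcp_pos"];print(s["t"],p,s["wrist_force"])
for q in [(.4969,-.0458,.0605)]: print((R.T@(np.array(q)-p)).round(4))
d=arm.snapshot("scene")["pixels"]
b=cv2.resize(d[150:310,100:340],None,fx=3,fy=3)
cv2.imwrite("pics/s5.png",b[:,:,::-1])
E
```

```text
9.15 [ 0.57470048 -0.02735279  0.11648663] [-0.0649146  -0.05956452 -0.61616666]
[ 0.0003 -0.08    0.0559]
```

View pics/s5.png

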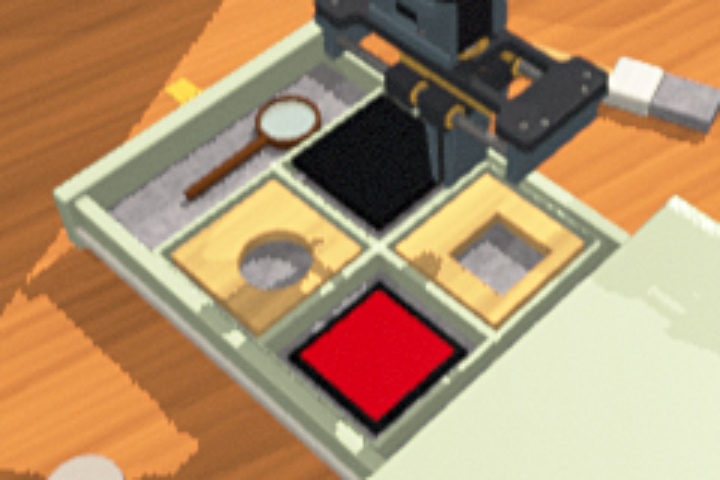

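The square frame at (490,250) is now flush too, and the tin at (375,160) is still proud. Moving over the tin.

servo_tool:
  deltas:
    - {"x": 0,"y": -0.02,"z": 0,"ax": 0,"ay": 0,"az": 0,"hand": -1}
    - {"x": 0,"y": -0.04,"z": 0,"ax": 0,"ay": 0,"az": 0,"hand": -1}
    - {"x": 0,"y": -0.06,"z": 0,"ax": 0,"ay": 0,"az": 0,"hand": -1}
    - {"x": 0,"y": -0.08,"z": 0,"ax": 0,"ay": 0,"az": 0,"hand": -1}
    - {"x": 0,"y": -0.08,"z": 0.005,"ax": 0,"ay": 0,"az": 0,"hand": -1}
    - {"x": 0,"y": -0.08,"z": 0.015,"ax": 0,"ay": 0,"az": 0,"hand": -1}
    - {"x": 0,"y": -0.08,"z": 0.025,"ax": 0,"ay": 0,"az": 0,"hand": -1}
    - {"x": 0,"y": -0.08,"z": 0.035,"ax": 0,"ay": 0,"az": 0,"hand": -1}
    - {"x": 0,"y": -0.08,"z": 0.038,"ax": 0,"ay": 0,"az": 0,"hand": -1}
    - {"x": 0,"y": -0.08,"z": 0.038,"ax": 0,"ay": 0,"az": 0,"hand": -1}

```text
t: 10.45
tcp_pos: [0.4964, -0.046, 0.0771]
orientation: [[-0.234, 0.972, -0.001], [0.972, 0.234, 0.0], [0.0, -0.001, -1.0]]
wrist_force: [-0.2, -0.9, 0.3]
width: 0.0006
gripper_force: 0.0
```

servo_tool:
  deltas:
    - {"x": 0,"y": 0,"z": 0.002,"ax": 0,"ay": 0,"az": 0,"hand": -1}
    - {"x": 0,"y": 0,"z": 0.004,"ax": 0,"ay": 0,"az": 0,"hand": -1}
    - {"x": 0,"y": 0,"z": 0.006,"ax": 0,"ay": 0,"az": 0,"hand": -1}
    - {"x": 0,"y": 0,"z": 0.008,"ax": 0,"ay": 0,"az": 0,"hand": -1}
    - {"x": 0,"y": 0,"z": 0.01,"ax": 0,"ay": 0,"az": 0,"hand": -1}
    - {"x": 0,"y": 0,"z": 0.012,"ax": 0,"ay": 0,"az": 0,"hand": -1}
    - {"x": 0,"y": 0,"z": 0.014,"ax": 0,"ay": 0,"az": 0,"hand": -1}
    - {"x": 0,"y": 0,"z": 0.016,"ax": 0,"ay": 0,"az": 0,"hand": -1}
    - {"x": 0,"y": 0,"z": 0.0175,"ax": 0,"ay": 0,"az": 0,"hand": -1}
    - {"x": 0,"y": 0,"z": 0.018,"ax": 0,"ay": 0,"az": 0,"hand": -1}

```text
t: 11.7
tcp_pos: [0.4965, -0.046, 0.0593]
orientation: [[-0.234, 0.972, 0.0], [0.972, 0.234, -0.0], [-0.0, 0.0, -1.0]]
wrist_force: [0.1, -0.9, 2.6]
width: 0.0007
gripper_force: 1.2
```

Tip is at 48.3 mm, so the tin is flush. I'll hold briefly, then lift clear.

servo_tool:
  deltas:
    - {"x": 0,"y": 0,"z": 0,"ax": 0,"ay": 0,"az": 0,"hand": -1}
    - {"x": 0,"y": 0,"z": 0,"ax": 0,"ay": 0,"az": 0,"hand": -1}
    - {"x": 0,"y": 0,"z": 0,"ax": 0,"ay": 0,"az": 0,"hand": -1}
    - {"x": 0,"y": 0,"z": -0.005,"ax": 0,"ay": 0,"az": 0,"hand": -1}
    - {"x": 0,"y": 0,"z": -0.02,"ax": 0,"ay": 0,"az": 0,"hand": -1}
    - {"x": 0,"y": 0,"z": -0.05,"ax": 0,"ay": 0,"az": 0,"hand": -1}
    - {"x": 0,"y": 0,"z": -0.08,"ax": 0,"ay": 0,"az": 0,"hand": -1}
    - {"x": 0,"y": 0,"z": -0.12,"ax": 0,"ay": 0,"az": 0,"hand": -1}
    - {"x": 0,"y": 0,"z": -0.15,"ax": 0,"ay": 0,"az": 0,"hand": -1}
    - {"x": 0,"y": 0,"z": -0.15,"ax": 0,"ay": 0,"az": 0,"hand": -1}

```text
t: 12.95
tcp_pos: [0.4977, -0.0462, 0.2126]
orientation: [[-0.234, 0.972, 0.005], [0.972, 0.234, -0.001], [-0.002, 0.005, -1.0]]
wrist_force: [-0.7, 0.6, -1.1]
width: 0.0006
gripper_force: 0.0
```

```bash
python3 - <<'E'
from h import *
from station import arm
d=arm.snapshot("scene")["pixels"]
b=cv2.resize(d[150:310,100:340],None,fx=3,fy=3)
cv2.imwrite("pics/s6.png",b[:,:,::-1])
E
```

```text
(no output)
```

View pics/s6.png

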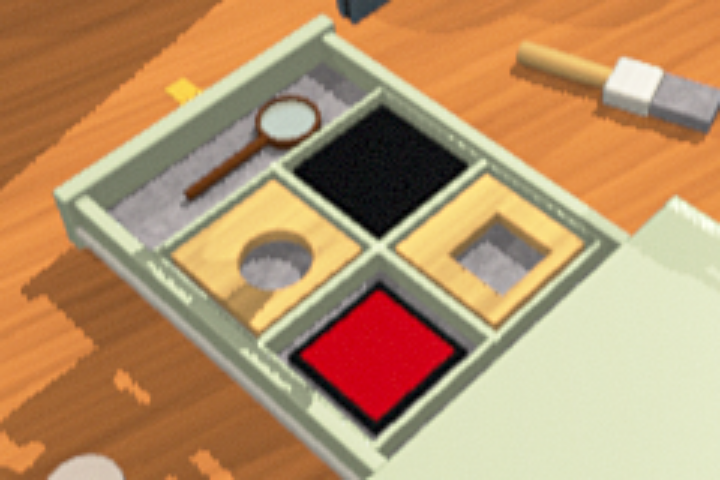

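All three are flush: round (265,258), square (490,250) and tin (383,170). The ruby slide, magnifier and brush look unmoved, and the hand is clear.

```bash
python3 -c "
from station import arm
print(arm.close_job())"
```

```text
the job is handed in; nothing more can be done
None
```

I pressed the round frame, the square frame and then the tin carrier flush, in that order, with the hand left clear, and handed the job in at about 13 s; the interface returned no verdict.

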